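Lock the storage tub's twist lid

TASK

The lid of the round storage tub on the closet shelf is on but not locked. Turn it clockwise (seen from above) until the spring catch at its edge clicks into its notch, then take the robot's hand away. Do not squeeze or force the lid hard: pushing on a rib is enough. Keep off the catch and its lever, and leave the other things on the shelf where they are.

Things in the scene. Friction and masses are not known exactly. Their poses are not given: they have to be found in the camera images.
- lid: grey round twist lid of the tub, 156 mm across, level. Origin on the tub's upright axis at the lid's underside, 106 mm above the shelf; z up. Flat top 12 mm above the origin. Four identical upright ribs stand on it, radially along its +x, +y, -x, -y, each 27 to 71 mm from the axis, 14 mm thick, 24 mm tall (tops 36 mm above the origin). The tub is fixed; the lid only turns on its axis.
- lid_top (a point): centre of the lid's flat top. The lid starts 40 to 100 degrees short of the click: how far differs each time and cannot be seen from its pose, as bump and notch are hidden underneath. A rib needs some 4 N to turn, up to about 12 N at the bump just before the click; a few degrees past the click is a hard stop.
- catch (a joint): angle (rad) of the steel spring catch lever at the tub's edge: 0 while its nose rides on the plain rim under the lid, up to about +0.09 while it climbs the bump, about -0.16 when it has clicked into the notch. It springs by itself, with the lid.
- catch_lever: the steel spring lever beside the lid, about 140 mm long, pivoted on an upright pin beside the tub; origin on the pivot, 93 mm from the tub's axis and 97 mm above the shelf (lower than the lid's top). Its nose reaches in under the lid, its flat tail sticks out.
- catch_tail (a point): middle of the flat tail of the catch lever, about 90 mm from its pivot; at the click it swings about 14 mm away from the tub from where it stood on the plain rim.
- mug: white ceramic mug, 80 mm across, 95 mm tall, with a side handle; origin at the centre of its underside; a bystander
- strainer: stainless sink strainer, 96 mm across, 26 mm tall; origin at the centre of its underside; a bystander
- jar: glass jar with metal cap, 72 mm across, 100 mm tall; origin at the centre of its underside; a bystander
- brush: bamboo scrubbing brush lying bristles down, 170 x 50 x 38 mm, long along its x; origin at the centre of its underside; a bystander
- spray: white bottle, 70 mm across, 170 mm tall; origin at the centre of its underside; a bystander

How it is judged:
By the outcome, as a careful person would: the job done as asked, in the order asked, and still so for the second after the job is handed in, with the robot touching nothing.
It also fails if it takes over 42 s, if anything falls off the work surface, if the arm or the gripper's body presses on something with over 40 N, if the wrist force passes 120 N, or if a joint passes its speed limit or range.

ROBOT

A 6-joint arm with a two-finger parallel gripper is mounted at the origin on the work surface. World frame = base frame: x ahead of the robot, y to its left, z up, the work surface at z = 0. Lengths are in mm, angles in rad, forces in N, time in s.
With the tool pointing down it reaches from about 300 to 775 mm from the base axis. Payload 14.6 kg.
Tool frame: the origin (TCP) lies between the finger pads; the fingertips stand manip.nose_length ahead of it and the grasp point (between the pads) lies 11 mm behind it (manip.nose_length is the distance from the TCP to the fingertips, in mm); z points along the fingers, y is the line along which they close (so a half turn about z gives the same grasp; the last joint's range is limited). The gripper opens to 94 mm and grips with 3 to 60 N. Pads are 16 mm wide; open, the fingers measure 119 mm over their backs; the gripper's body (75 mm by 177 mm) begins 78 mm behind the grasp point.
Start: joints at [1.079, 0.3, 1.521, -0, 1.321, -0.067], TCP at [226.672, 501.107, 181.146] pointing down, gripper open.
Joint ranges: [-3.03, 3.03], [-0.79, 2.21], [0.23, 2.52], [-1.04, 4.18], [0, 3.07], [-2.55, 2.55]. Speed limits (rad/s): [2.22, 2.22, 2.57, 3.14, 3.14, 3.14].

INTERFACE

Orientations are given as [roll, pitch, yaw] about the fixed x, y, z axes, in that order (R = Rz(yaw) Ry(pitch) Rx(roll)).
In Python, from cell import manip, cams, job gives the robot as it stands.
- The arm moves only by the tool jog_arm, never from a script. Its argument "commands" is a list of rows, each an object of numbers: "dx", "dy", "dz": the shift along the tool's x, y, z each as a share of 40 mm, from -1 to 1; "ax", "ay", "az": the turn, a rotation vector about the tool's x, y, z each as a share of 10 degrees, from -1 to 1; "gripper": the closure, from 0 (fully open) to 1 (shut). A call has 1 to 10 rows; each row shifts and turns the commanded pose from where the row before left it, along the tool's axes as they then stand; what a row does not reach is not made up. A row lasts 1/8 s, in which the tool goes at most 62.5 mm and 10.7 degrees, less where a joint would pass 70% of its speed; a pose out of reach is approached as far as the arm can. A call with a number of a shift or a turn outside -1 to 1 is refused whole. A call with a gripper value outside its range is refused whole. The fingers move at their own pace and stop on an object; "squeeze" is the grip in N (left out, the last holds). Time passes only in rows, so rows that do not move let the fingers close. It gives the time, the measured TCP pose, the force, the opening and the grip force at its end, in the units of the state.
- manip.read_state(): the state, without advancing time (a new reading comes with each control period).
- cams.camera(name): name is "side" or "top"; returns a dict with "image" (384x512x3 uint8, red, green, blue), "fx", "fy", "cx", "cy" (pixels), "world_to_cam" (4x4, takes a point from world to camera coordinates). Camera axes: x right, y down, z forward; pixel columns grow to the right and rows downward; lengths in mm; the calibration is good to about 2 mm. A picture is of the moment at which its call begins. There is no depth.
- job.sign_off(): hands the job in; it is judged then, once.
The state is a dict: "clock": time; "joints": joint angles; "qd": joint speeds; "effort": joint torques, N m; "eef_pos": TCP position; "eef_rot": TCP orientation; "wrist_force": force on the tool from outside, world axes, zero at the start; "moment": the same for the moment, N m; "finger_gap": finger opening in mm; "finger_force": force on a finger pad.
Only numpy, scipy, OpenCV 4.12 (cv2) and the standard library are available. Lean on these libraries where they do the work, as an engineer would, in place of code of your own. Each camera call takes 0.05 s, during which the arm holds its last target. There are 200 camera calls.

## Working session

There is one attempt and no reset: what is moved stays moved. The work goes in short steps, Python scripts to look and compute and a tool call to move; the robot and the scene stay as the last step left them, time stands still between calls to the robot, and variables do not carry over. Pictures are saved under pics/ and viewed, at most 10 in all, crops included, and the job is handed in when it is done.

Besides the shell and the picture viewer there is one more tool, called after "Call:" as name(argument=value, ...) on one line, values as JSON. jog_arm: Moves the arm, as the interface text tells. Shift numbers are shares of 40 mm and turn numbers shares of 10 degrees, none past 1 either way. Its arguments: {"type":"object","properties":{"commands":{"type":"array"},"squeeze":{"type":"number"}},"required":["commands"]}

```bash
mkdir -p pics
python3 - <<'E'
from cell import manip,cams
import cv2
print(manip.read_state(), manip.nose_length)
for n in("top","side"):
    c=cams.camera(n); cv2.imwrite(f"pics/{n}0.png",cv2.resize(c["image"][:,:,::-1],(768,576)))
    print(n,c["fx"],c["fy"],c["cx"],c["cy"],c["world_to_cam"].round(3).tolist())
E
```

```text
{'clock': 0.0, 'joints': array([ 1.07939093e+00,  3.00419543e-01,  1.52157571e+00, -4.84313702e-06,
        1.32065371e+00, -6.66126766e-02]), 'qd': array([ 1.25465787e-03,  5.65705400e-05,  4.07712850e-04, -5.62542252e-04,
       -2.52454893e-04, -6.52275375e-04]), 'effort': array([-3.44643711e-03, -5.31796467e+01, -3.52734804e+01,  7.07520708e-02,
        2.43296177e-02, -1.45466074e-04]), 'eef_pos': array([226.55361225, 500.87216812, 180.61688393]), 'eef_rot': array([-3.14053837e+00, -6.56308868e-05,  2.71680110e+00]), 'wrist_force': array([0.47705598, 0.29427612, 0.90945781]), 'moment': array([-0.0132388 , -0.00060844,  0.04486685]), 'finger_force': 0.0, 'finger_gap': 93.90219044359492} 8.0
top 409.6159334719046 409.6159334719046 257.23512972479523 191.28704309655006 [[0.006, -1.0, -0.021, 121.395], [-0.998, -0.005, -0.058, 577.333], [0.058, 0.021, -0.998, 1097.28], [0.0, 0.0, 0.0, 1.0]]
side 497.97451824138415 497.97451824138415 251.25653560993032 186.54823420539208 [[-0.86, -0.511, 0.009, 547.068], [-0.266, 0.432, -0.862, 182.343], [0.436, -0.743, -0.507, 1338.692], [0.0, 0.0, 0.0, 1.0]]
```

View pics/top0.png

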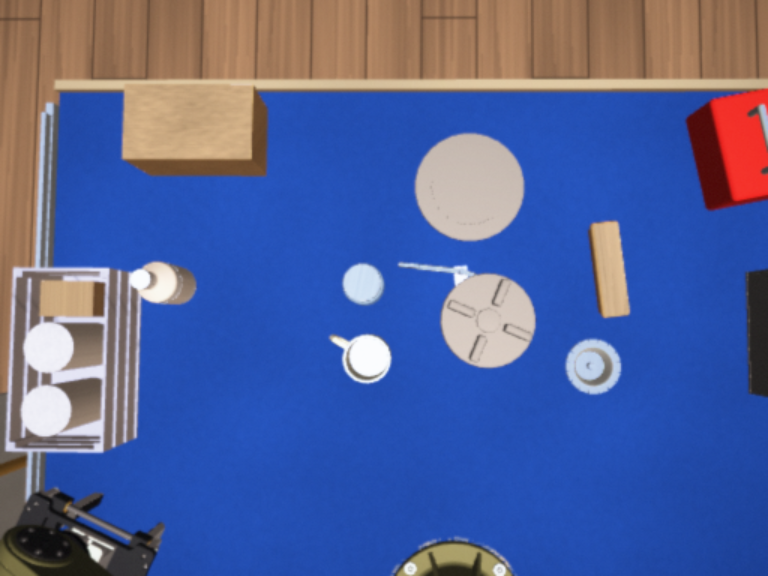

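View pics/side0.png

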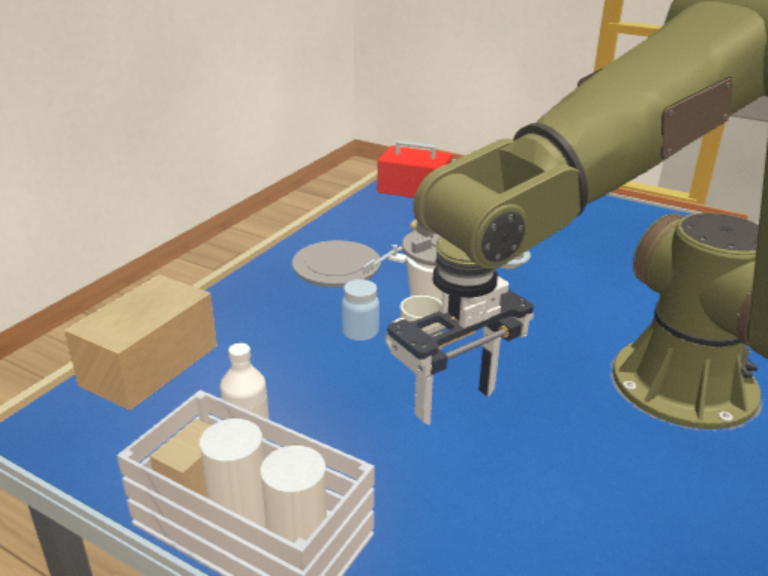

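The top view, at 768x576, shows the lid centre near (488,320), with rib middles at about (501,292), (517,331), (478,348) and (461,309). The catch pivot is at (462,272) and its tail runs to (400,265). In the side view the arm hides the lid.

```bash
cat > h.py <<'E'
import numpy as np
def ray(c,u,v):
    T=np.array(c["world_to_cam"]);R=T[:3,:3]
    return -R.T@T[:3,3], R.T@np.array([(u-c["cx"])/c["fx"],(v-c["cy"])/c["fy"],1])
def atz(c,u,v,z):
    o,d=ray(c,u,v); return o+d*(z-o[2])/d[2]
def proj(c,p):
    q=np.array(c["world_to_cam"])@np.append(p,1); return c["fx"]*q[0]/q[2]+c["cx"],c["fy"]*q[1]/q[2]+c["cy"]
E
python3 - <<'E'
from h import *; from cell import cams; import cv2
c=cams.camera("top")
f=lambda u,v,z:atz(c,u/1.5,v/1.5,z)
C=f(488,320,118);print(C)
for p in((501,292),(517,331),(478,348),(461,309)):
    d=f(*p,142)-C;print(d.round(),np.hypot(*d[:2]),np.degrees(np.arctan2(d[1],d[0])))
print(f(462,272,97),f(400,265,97),f(367,358,95),f(362,284,100))
cv2.imwrite("pics/lid.png",cv2.resize(c["image"][165:255,255:375,::-1],(800,600),interpolation=cv2.INTER_CUBIC))
E
```

```text
[517.3222761  -45.44387712 118.        ]
[ 45. -17.  24.] 48.194256108467656 -21.27085954096199
[-17. -43.  24.] 46.107717616086866 -112.17432177727025
[-45.  20.  24.] 48.99925522095174 156.47811024366615
[17. 47. 24.] 49.7120315083673 69.70553191825064
[597.89795939  -5.09333403  97.        ] [609.27465119  99.37269378  97.        ] [452.44429834 153.99064726  95.        ] [576.60836882 163.1664902  100.        ]
```

View pics/lid.png

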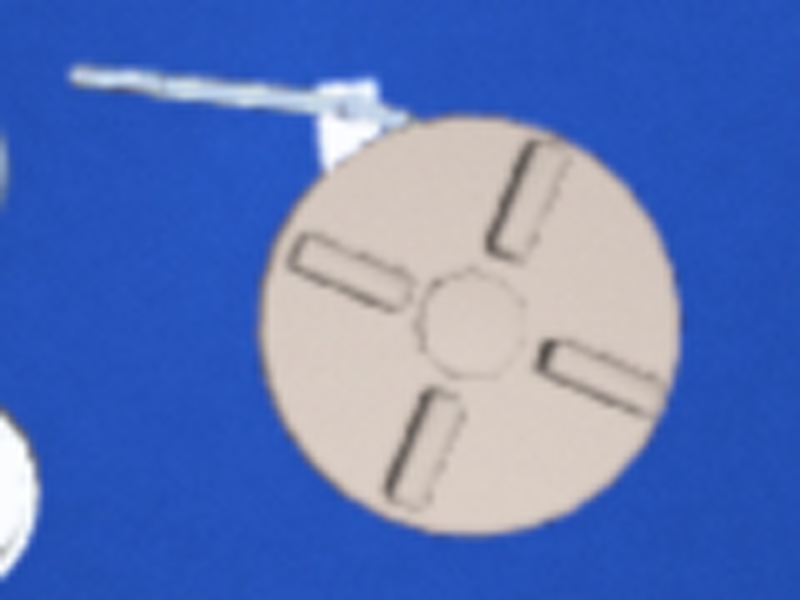

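The enlarged crop puts the disc centre at about (471,325). The measured disc radius is 78 mm, which agrees with the text and so checks the height. The centre is about (517,-45), with ribs at -21, 69, 159 and 249 degrees. I'll hover above it with the finger line halfway between ribs (yaw 114°), then turn clockwise so both fingers push on opposite ribs.

Call:
jog_arm(commands=[{"dx": -0.94, "dy": -0.727}, {"dx": -0.94, "dy": -0.727}, {"dx": -0.94, "dy": -0.727}, {"dx": -0.94, "dy": -0.727}, {"dx": -0.94, "dy": -0.727}, {"dx": -0.94, "dy": -0.727}, {"dx": -0.94, "dy": -0.727}, {"dx": -0.94, "dy": -0.727}, {"dx": -0.94, "dy": -0.727}, {"dx": -0.94, "dy": -0.727}])

```text
schema error: expected keys dx, dy, dz, ax, ay, az, gripper
```

Call:
jog_arm(commands=[{"dx": -0.94, "dy": -0.727}, {"dx": -0.94, "dy": -0.727}, {"dx": -0.94, "dy": -0.727}, {"az": 0.84}, {"az": 0.84}, {"az": 0.84}, {"az": 0.84}, {"az": 0.84}, {"az": 0}, {"az": 0}])

```text
schema error: expected keys dx, dy, dz, ax, ay, az, gripper
```

Run:
```python
from h import *; from cell import cams,manip; import cv2
s=manip.read_state();print(s["eef_pos"],np.degrees(s["eef_rot"]),s["joints"],s["wrist_force"],s["moment"])
a=cams.camera("top");b=cams.camera("side")
print(proj(b,[517,-45,118]),proj(b,[605,95,97]))
A=cv2.resize(a["image"][130:280,240:400],(400,375));u,v=map(int,proj(b,[517,-45,118]))
B=cv2.resize(b["image"][v-75:v+75,u-80:u+80],(400,375));print(u,v)
cv2.imwrite("pics/hover.png",np.hstack([A,B])[:,:,::-1])
```

```text
[226.55804217 500.90624556 180.70239671] [-1.79946889e+02 -3.32862316e-03  1.55663674e+02] [ 1.07941262e+00  3.00341380e-01  1.52147495e+00 -3.87568077e-06
  1.32070509e+00 -6.66337576e-02] [0.04830161 0.18371807 0.21564423] [ 0.00200618 -0.00192394  0.01269464]
(np.float64(292.2652015783539), np.float64(161.89566776834928)) (np.float64(244.3053790202132), np.float64(179.52729820804657))
292 161
```

View pics/hover.png

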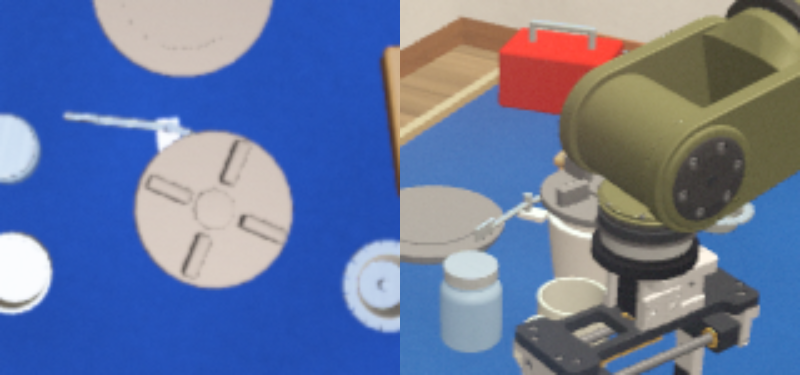

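Nothing moved, because every row needs all seven keys. The picture does show the catch tail in clear view of the side camera (crop (490,228)). I'll send the moves again.

Call:
jog_arm(commands=[{"dx": -0.94, "dy": -0.727, "dz": 0, "ax": 0, "ay": 0, "az": 0, "gripper": 0}, {"dx": -0.94, "dy": -0.727, "dz": 0, "ax": 0, "ay": 0, "az": 0, "gripper": 0}, {"dx": -0.94, "dy": -0.727, "dz": 0, "ax": 0, "ay": 0, "az": 0, "gripper": 0}, {"dx": -0.94, "dy": -0.727, "dz": 0, "ax": 0, "ay": 0, "az": 0, "gripper": 0}, {"dx": -0.94, "dy": -0.727, "dz": 0, "ax": 0, "ay": 0, "az": 0, "gripper": 0}, {"dx": -0.94, "dy": -0.727, "dz": 0, "ax": 0, "ay": 0, "az": 0, "gripper": 0}, {"dx": -0.94, "dy": -0.727, "dz": 0, "ax": 0, "ay": 0, "az": 0, "gripper": 0}, {"dx": -0.94, "dy": -0.727, "dz": 0, "ax": 0, "ay": 0, "az": 0, "gripper": 0}, {"dx": -0.94, "dy": -0.727, "dz": 0, "ax": 0, "ay": 0, "az": 0, "gripper": 0}, {"dx": -0.94, "dy": -0.727, "dz": 0, "ax": 0, "ay": 0, "az": 0, "gripper": 0}])

```text
clock: 1.5
eef_pos: [449.9, 79.7, 181.3]
eef_rot: [3.141, 0.0, 2.717]
wrist_force: [-0.2, 0.6, 0.9]
finger_gap: 94.2
finger_force: 0.0
```

Call:
jog_arm(commands=[{"dx": -0.94, "dy": -0.727, "dz": 0, "ax": 0, "ay": 0, "az": 0, "gripper": 0}, {"dx": -0.94, "dy": -0.727, "dz": 0, "ax": 0, "ay": 0, "az": 0, "gripper": 0}, {"dx": -0.94, "dy": -0.727, "dz": 0, "ax": 0, "ay": 0, "az": 0, "gripper": 0}, {"dx": 0, "dy": 0, "dz": 0, "ax": 0, "ay": 0, "az": 0.84, "gripper": 0}, {"dx": 0, "dy": 0, "dz": 0, "ax": 0, "ay": 0, "az": 0.84, "gripper": 0}, {"dx": 0, "dy": 0, "dz": 0, "ax": 0, "ay": 0, "az": 0.84, "gripper": 0}, {"dx": 0, "dy": 0, "dz": 0, "ax": 0, "ay": 0, "az": 0.84, "gripper": 0}, {"dx": 0, "dy": 0, "dz": 0, "ax": 0, "ay": 0, "az": 0.84, "gripper": 0}, {"dx": 0, "dy": 0, "dz": 0, "ax": 0, "ay": 0, "az": 0, "gripper": 0}, {"dx": 0, "dy": 0, "dz": 0, "ax": 0, "ay": 0, "az": 0, "gripper": 0}])

```text
clock: 2.75
eef_pos: [516.2, -44.8, 181.1]
eef_rot: [-3.142, -0.0, 1.987]
wrist_force: [0.4, -0.8, -0.4]
finger_gap: 94.0
finger_force: 0.0
```

```bash
cat > look.py <<'E'
import sys
from h import *; from cell import cams,manip; import cv2
s=manip.read_state();print(s["clock"],s["eef_pos"].round(1),np.degrees(s["eef_rot"]).round(1),s["joints"].round(2),s["wrist_force"].round(1),s["moment"].round(2))
a=cams.camera("top");b=cams.camera("side")
A=cv2.resize(a["image"][130:280,240:400],(400,375))
B=cv2.resize(b["image"][86:236,212:372],(400,375))
cv2.imwrite("pics/%s.png"%sys.argv[1],np.hstack([A,B])[:,:,::-1])
E
python3 look.py hov2
```

```text
2.75 [516.2 -44.8 181.1] [-180.    -0.   113.8] [-0.16  0.23  1.61 -0.    1.3  -0.57] [ 0.4 -0.8 -0.4] [-0.04  0.03 -0.03]
```

View pics/hov2.png

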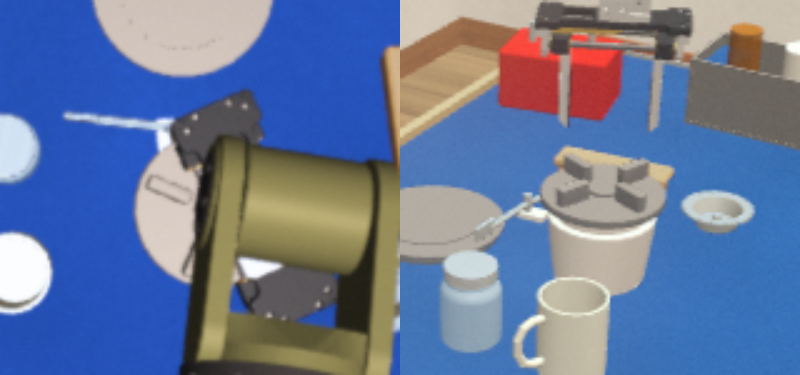

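The side view shows the lid disc spanning x 541–666 at y≈190, where the two-view estimate predicts (601,190), so position and height agree. Both fingertips are above the lid. I'll go down 49 mm, leaving the tips 6 mm above the lid's flat top.

Call:
jog_arm(commands=[{"dx": 0, "dy": 0, "dz": 0.4, "ax": 0, "ay": 0, "az": 0, "gripper": 0}, {"dx": 0, "dy": 0, "dz": 0.4, "ax": 0, "ay": 0, "az": 0, "gripper": 0}, {"dx": 0, "dy": 0, "dz": 0.4, "ax": 0, "ay": 0, "az": 0, "gripper": 0}, {"dx": 0, "dy": 0, "dz": 0, "ax": 0, "ay": 0, "az": 0, "gripper": 0}, {"dx": 0, "dy": 0, "dz": 0, "ax": 0, "ay": 0, "az": 0.5, "gripper": 0}, {"dx": 0, "dy": 0, "dz": 0, "ax": 0, "ay": 0, "az": 0.5, "gripper": 0}, {"dx": 0, "dy": 0, "dz": 0, "ax": 0, "ay": 0, "az": 0.5, "gripper": 0}, {"dx": 0, "dy": 0, "dz": 0, "ax": 0, "ay": 0, "az": 0.5, "gripper": 0}])

```text
clock: 3.85
eef_pos: [516.5, -44.8, 133.6]
eef_rot: [3.141, 0.0, 1.632]
wrist_force: [0.3, 0.0, -0.7]
finger_gap: 94.1
finger_force: 0.0
```

```bash
python3 look.py low
```

```text
3.85 [516.5 -44.8 133.6] [180.    0.   93.5] [-0.16  0.27  1.67  0.    1.2  -0.22] [ 0.3  0.  -0.7] [-0.01  0.05 -0.01]
```

View pics/low.png

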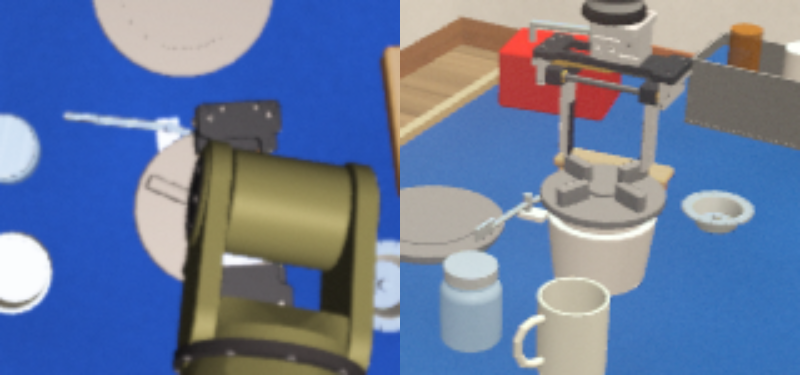

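There's no contact yet: forces are zero and the fingers are between the ribs. I'll write a numeric tracker for the tail in the top view and turn on.

```bash
cat > tail.py <<'E'
from h import *; from cell import cams,manip
s=manip.read_state();print(s["clock"],s["eef_pos"].round(1),np.degrees(s["eef_rot"]).round(1),s["wrist_force"].round(1),s["moment"].round(2))
r=cams.camera("top")["image"][160:195,264:282,0].astype(float)
w=np.clip(r-90,0,None);print("tail row",160+(w.sum(1)@np.arange(35))/w.sum(),w.sum())
E
python3 tail.py
```

```text
3.95 [516.4 -44.8 133.5] [180.    0.   93.6] [ 0.8 -0.2  0.1] [-0.05  0.06  0.04]
tail row 176.67527970165156 3754.0
```

Call:
jog_arm(commands=[{"dx": 0, "dy": 0, "dz": 0, "ax": 0, "ay": 0, "az": 0.4, "gripper": 0}, {"dx": 0, "dy": 0, "dz": 0, "ax": 0, "ay": 0, "az": 0.4, "gripper": 0}, {"dx": 0, "dy": 0, "dz": 0, "ax": 0, "ay": 0, "az": 0.4, "gripper": 0}, {"dx": 0, "dy": 0, "dz": 0, "ax": 0, "ay": 0, "az": 0.4, "gripper": 0}, {"dx": 0, "dy": 0, "dz": 0, "ax": 0, "ay": 0, "az": 0.4, "gripper": 0}, {"dx": 0, "dy": 0, "dz": 0, "ax": 0, "ay": 0, "az": 0.4, "gripper": 0}])

```text
clock: 4.75
eef_pos: [516.4, -44.8, 133.3]
eef_rot: [3.141, -0.0, 1.216]
wrist_force: [-0.6, 0.6, -0.5]
finger_gap: 93.7
finger_force: 0.0
```

```bash
python3 tail.py
```

```text
4.75 [516.4 -44.8 133.3] [180.   -0.   69.7] [-0.6  0.6 -0.5] [-0.09  0.09  0.  ]
tail row 176.67368701679553 3751.0
```

```bash
python3 look.py push1
python3 - <<'E'
from h import *; from cell import cams
b=cams.camera("side")
for y in(-1,1):
  for t in(73,): 
    a=np.radians(69.7-90); p=[516.4+y*53*np.cos(a),-44.8+y*53*np.sin(a),125.3]
    u,v=proj(b,p);print(p,400+(u-212)*2.5,(v-86)*2.5)
E
```

```text
4.8 [516.3 -44.8 133.3] [180.   -0.   69.5] [-0.16  0.27  1.67 -0.    1.2   0.2 ] [ 0.  -0.  -0.1] [-0.05  0.12  0.  ]
[np.float64(466.6918864655694), np.float64(-26.41241046661744), 125.3] 631.4618636355556 200.6669063253814
[np.float64(566.1081135344306), np.float64(-63.18758953338255), 125.3] 572.5483875962718 169.3883951512334
```

View pics/push1.png

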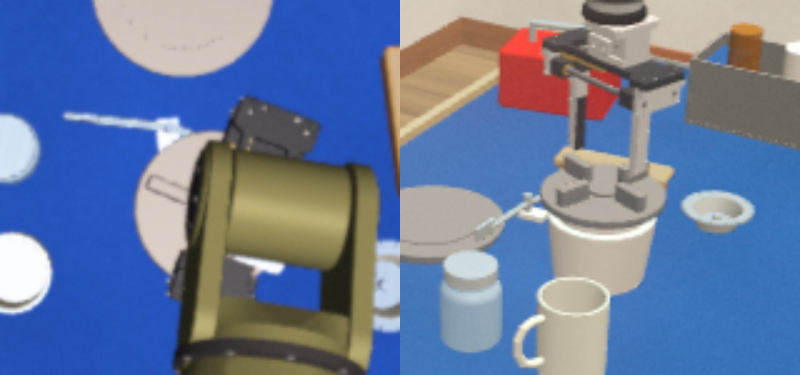

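The lid hasn't moved. The right fingertip ends at about (641,185), but the robot's numbers predict (631,201), so the tips may be higher than computed. I'll compare with the hover view.

Run:
```python
from h import *; from cell import cams
import cv2
b=cams.camera("side")
for yaw,z,xy in((113.8,173.1,(516.2,-44.8)),(93.5,125.6,(516.5,-44.8))):
  for y in(-53,53):
    a=np.radians(yaw-90);u,v=proj(b,[xy[0]+y*np.cos(a),xy[1]+y*np.sin(a),z]);print(yaw,400+(u-212)*2.5,(v-86)*2.5)
im=cv2.imread("pics/hov2.png")[:,400:]
c1=cv2.resize(im[80:230,120:300],(396,330),interpolation=cv2.INTER_CUBIC)
im=b["image"][86:236,212:372,::-1]
c2=cv2.resize(cv2.resize(im,(400,375))[80:230,120:300],(396,330),interpolation=cv2.INTER_CUBIC)
cv2.imwrite("pics/zoom.png",np.hstack([c1,c2]))
```

```text
113.8 647.3937894461039 152.3164554581568
113.8 559.8714556177285 147.0241280237061
93.5 641.4560331156366 193.92884801227495
93.5 562.1448855037216 175.18586287839014
```

View pics/zoom.png

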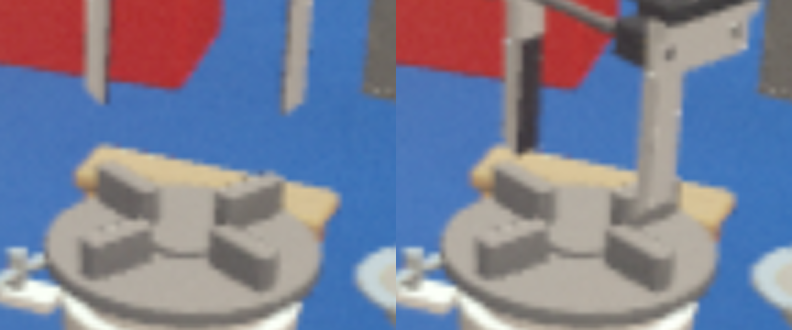

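Run:
```python
from h import *; from cell import cams
from scipy.optimize import least_squares
b=cams.camera("side");a=cams.camera("top")
for z in(270,290):print(atz(a,240+252/2.5,130+210/2.5,z))
obs=[((226.6,501,180.6),155.7,[(424/1.5,422/1.5),(486/1.5,397/1.5)]),
((516.2,-44.8,181.1),113.8,[(212+163/2.5,86+127/2.5),(212+252/2.5,86+131/2.5)])]
def f(o):
    r=[]
    for p,yaw,px in obs:
        t=np.radians(yaw-90);d=np.array([np.cos(t),np.sin(t),0])*53
        P=[proj(b,np.array(p)+o+s*d) for s in(1,-1)]
        P.sort();q=sorted(px);r.append(np.array(P)-np.array(q))
    return np.array(r).ravel()
s=least_squares(f,[0,0,-8.]);print(s.x,s.fun.round(1)); print(f(np.array([0,0,-8.])).round(1)); print(f(np.array([0,0,10.])).round(1))
```

```text
[515.34576742 -55.67573312 270.        ]
[515.26996455 -52.03289151 290.        ]
[-2.4194594  -3.47873053 17.87728308] [-0.4  1.6  0.2 -2.   0.3  0.  -0.   0.5]
[-2.9 12.5 -2.7  8.6 -1.3  8.  -1.8  8.5]
[-2.5  5.4 -1.9  1.6 -1.   2.6 -1.4  3.1]
```

The tips stand about 20 mm higher than the reported TCP implies, so they were passing just over the ribs. I'll go back to mid-gap, then lower in small steps, watching the force.

Call:
jog_arm(commands=[{"dx": 0, "dy": 0, "dz": 0, "ax": 0, "ay": 0, "az": -0.89, "gripper": 0}, {"dx": 0, "dy": 0, "dz": 0, "ax": 0, "ay": 0, "az": -0.89, "gripper": 0}, {"dx": 0, "dy": 0, "dz": 0, "ax": 0, "ay": 0, "az": -0.89, "gripper": 0}, {"dx": 0, "dy": 0, "dz": 0, "ax": 0, "ay": 0, "az": -0.89, "gripper": 0}, {"dx": 0, "dy": 0, "dz": 0, "ax": 0, "ay": 0, "az": -0.89, "gripper": 0}, {"dx": 0, "dy": 0, "dz": 0, "ax": 0, "ay": 0, "az": 0, "gripper": 0}, {"dx": 0, "dy": 0, "dz": 0.1, "ax": 0, "ay": 0, "az": 0, "gripper": 0}, {"dx": 0, "dy": 0, "dz": 0.1, "ax": 0, "ay": 0, "az": 0, "gripper": 0}, {"dx": 0, "dy": 0, "dz": 0, "ax": 0, "ay": 0, "az": 0, "gripper": 0}])

```text
clock: 6.22
eef_pos: [516.0, -44.8, 124.7]
eef_rot: [-3.141, -0.0, 1.992]
wrist_force: [-0.6, -0.3, -0.2]
finger_gap: 93.7
finger_force: 0.0
```

Call:
jog_arm(commands=[{"dx": 0, "dy": 0, "dz": 0.1, "ax": 0, "ay": 0, "az": 0, "gripper": 0}, {"dx": 0, "dy": 0, "dz": 0, "ax": 0, "ay": 0, "az": 0, "gripper": 0}])

```text
clock: 6.48
eef_pos: [516.1, -44.8, 120.8]
eef_rot: [-3.141, -0.0, 1.992]
wrist_force: [0.7, 0.1, 0.4]
finger_gap: 94.2
finger_force: 0.0
```

Call:
jog_arm(commands=[{"dx": 0, "dy": 0, "dz": 0.05, "ax": 0, "ay": 0, "az": 0, "gripper": 0}, {"dx": 0, "dy": 0, "dz": 0, "ax": 0, "ay": 0, "az": 0, "gripper": 0}])

```text
clock: 6.72
eef_pos: [516.2, -44.8, 119.1]
eef_rot: [-3.141, -0.0, 1.992]
wrist_force: [-0.7, -0.8, 0.4]
finger_gap: 94.2
finger_force: 0.0
```

```bash
python3 tail.py
python3 - <<'E'
from h import *; from cell import cams
import cv2
b=cams.camera("side")["image"]
cv2.imwrite("pics/low2.png",cv2.resize(b[118:178,260:325,::-1],(650,600),interpolation=cv2.INTER_CUBIC))
E
```

```text
6.725 [516.2 -44.8 119.1] [-180.    -0.   114.2] [-0.7 -0.8  0.4] [-0.04  0.03  0.02]
tail row 176.67438764643236 3756.0
```

View pics/low2.png

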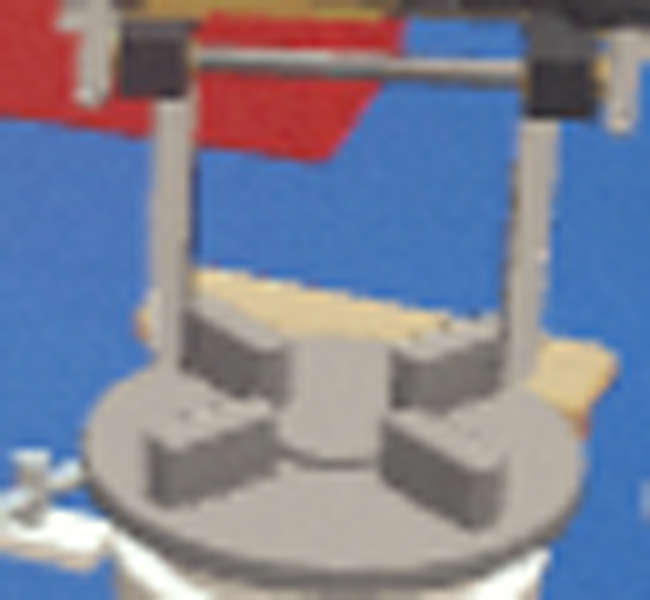

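Both fingers are now visibly down between ribs, with the left tip near (175,375) and the right near (520,385), and there's no force. I'll check the tip height numerically.

Run:
```python
from h import *; from cell import cams
b=cams.camera("side")
for z in(111,118,125,132,140):
  for y in(-53,53):
    a=np.radians(114.2-90);u,v=proj(b,[516.2+y*np.cos(a),-44.8+y*np.sin(a),z]);print(z,round((u-260)*10),round((v-118)*10),end=' | ')
```

```text
111 496 470 | 111 153 450 | 118 497 450 | 118 153 429 | 125 499 430 | 125 154 409 | 132 500 410 | 132 155 389 | 140 502 386 | 140 156 366 |
```

Estimated tip height is about 137 mm, so the fingers overlap the ribs by only about 5 mm. I'll lower 8 mm more, gently.

Call:
jog_arm(commands=[{"dx": 0, "dy": 0, "dz": 0.05, "ax": 0, "ay": 0, "az": 0, "gripper": 0}, {"dx": 0, "dy": 0, "dz": 0.05, "ax": 0, "ay": 0, "az": 0, "gripper": 0}, {"dx": 0, "dy": 0, "dz": 0, "ax": 0, "ay": 0, "az": 0, "gripper": 0}])

```text
clock: 7.25
eef_pos: [516.1, -44.7, 114.9]
eef_rot: [-3.141, -0.0, 1.992]
wrist_force: [-0.1, 0.4, -0.4]
finger_gap: 94.0
finger_force: 0.0
```

Call:
jog_arm(commands=[{"dx": 0, "dy": 0, "dz": 0.05, "ax": 0, "ay": 0, "az": 0, "gripper": 0}, {"dx": 0, "dy": 0, "dz": 0.05, "ax": 0, "ay": 0, "az": 0, "gripper": 0}, {"dx": 0, "dy": 0, "dz": 0, "ax": 0, "ay": 0, "az": 0, "gripper": 0}])

```text
clock: 7.62
eef_pos: [516.1, -44.8, 111.0]
eef_rot: [-3.141, -0.0, 1.992]
wrist_force: [0.2, -0.2, 0.5]
finger_gap: 94.2
finger_force: 0.0
```

Call:
jog_arm(commands=[{"dx": 0, "dy": 0, "dz": 0, "ax": 0, "ay": 0, "az": 0.5, "gripper": 0}, {"dx": 0, "dy": 0, "dz": 0, "ax": 0, "ay": 0, "az": 0.5, "gripper": 0}, {"dx": 0, "dy": 0, "dz": 0, "ax": 0, "ay": 0, "az": 0.5, "gripper": 0}, {"dx": 0, "dy": 0, "dz": 0, "ax": 0, "ay": 0, "az": 0.5, "gripper": 0}, {"dx": 0, "dy": 0, "dz": 0, "ax": 0, "ay": 0, "az": 0.5, "gripper": 0}, {"dx": 0, "dy": 0, "dz": 0, "ax": 0, "ay": 0, "az": 0.3, "gripper": 0}, {"dx": 0, "dy": 0, "dz": 0, "ax": 0, "ay": 0, "az": 0.3, "gripper": 0}, {"dx": 0, "dy": 0, "dz": 0, "ax": 0, "ay": 0, "az": 0.3, "gripper": 0}])

```text
clock: 8.62
eef_pos: [516.4, -44.4, 111.2]
eef_rot: [3.141, -0.001, 1.398]
wrist_force: [2.0, 3.4, -0.8]
finger_gap: 94.0
finger_force: 2.4
```

```bash
python3 tail.py
```

```text
8.625 [516.4 -44.4 111.2] [180.   -0.   80.1] [ 2.   3.4 -0.8] [ 0.6  -0.13  0.24]
tail row 176.46224379719524 3708.0
```

The ribs are in contact, with a light push of about 4 N. I'll turn on; the first 40° are safe.

Call:
jog_arm(commands=[{"dx": 0, "dy": 0, "dz": 0, "ax": 0, "ay": 0, "az": 0.4, "gripper": 0}, {"dx": 0, "dy": 0, "dz": 0, "ax": 0, "ay": 0, "az": 0.4, "gripper": 0}, {"dx": 0, "dy": 0, "dz": 0, "ax": 0, "ay": 0, "az": 0.4, "gripper": 0}, {"dx": 0, "dy": 0, "dz": 0, "ax": 0, "ay": 0, "az": 0.4, "gripper": 0}, {"dx": 0, "dy": 0, "dz": 0, "ax": 0, "ay": 0, "az": 0.4, "gripper": 0}, {"dx": 0, "dy": 0, "dz": 0, "ax": 0, "ay": 0, "az": 0.4, "gripper": 0}])

```text
clock: 9.43
eef_pos: [516.5, -44.2, 111.2]
eef_rot: [3.141, -0.001, 0.979]
wrist_force: [1.3, 5.3, -1.0]
finger_gap: 94.5
finger_force: 2.5
```

```bash
python3 tail.py
```

```text
9.425 [516.5 -44.2 111.2] [ 1.80e+02 -1.00e-01  5.61e+01] [ 1.3  5.3 -1. ] [ 0.96 -0.37  0.35]
tail row 176.53438713255684 3606.0
```

Call:
jog_arm(commands=[{"dx": 0, "dy": 0, "dz": 0, "ax": 0, "ay": 0, "az": 0.25, "gripper": 0}, {"dx": 0, "dy": 0, "dz": 0, "ax": 0, "ay": 0, "az": 0.25, "gripper": 0}])

```text
clock: 9.72
eef_pos: [516.5, -44.3, 111.2]
eef_rot: [3.142, -0.001, 0.893]
wrist_force: [2.9, 4.1, 0.5]
finger_gap: 94.2
finger_force: 2.1
```

```bash
python3 tail.py
```

```text
9.725 [516.5 -44.3 111.2] [ 1.80e+02 -1.00e-01  5.12e+01] [2.9 4.1 0.5] [ 0.81 -0.31  0.22]
tail row 176.64170692431563 3726.0
```

Call:
jog_arm(commands=[{"dx": 0, "dy": 0, "dz": 0, "ax": 0, "ay": 0, "az": 0.25, "gripper": 0}, {"dx": 0, "dy": 0, "dz": 0, "ax": 0, "ay": 0, "az": 0.25, "gripper": 0}])

```text
clock: 10.02
eef_pos: [516.5, -44.4, 111.2]
eef_rot: [3.142, -0.001, 0.807]
wrist_force: [3.5, 5.3, -0.4]
finger_gap: 94.0
finger_force: 2.3
```

```bash
python3 tail.py
```

```text
10.025 [516.5 -44.4 111.2] [ 1.80e+02 -1.00e-01  4.62e+01] [ 3.5  5.3 -0.4] [ 0.87 -0.39  0.26]
tail row 176.4663653283701 3761.0
```

Call:
jog_arm(commands=[{"dx": 0, "dy": 0, "dz": 0, "ax": 0, "ay": 0, "az": 0.25, "gripper": 0}, {"dx": 0, "dy": 0, "dz": 0, "ax": 0, "ay": 0, "az": 0.25, "gripper": 0}])

```text
clock: 10.32
eef_pos: [516.5, -44.4, 111.3]
eef_rot: [3.141, -0.001, 0.719]
wrist_force: [1.9, 3.6, -0.4]
finger_gap: 94.1
finger_force: 2.0
```

```bash
python3 tail.py
```

```text
10.325 [516.5 -44.4 111.3] [ 1.80e+02 -1.00e-01  4.12e+01] [ 1.9  3.6 -0.4] [ 0.82 -0.36  0.24]
tail row 176.66825775656324 3771.0
```

Call:
jog_arm(commands=[{"dx": 0, "dy": 0, "dz": 0, "ax": 0, "ay": 0, "az": 0.25, "gripper": 0}, {"dx": 0, "dy": 0, "dz": 0, "ax": 0, "ay": 0, "az": 0.25, "gripper": 0}])

```text
clock: 10.62
eef_pos: [516.6, -44.5, 111.3]
eef_rot: [3.141, -0.001, 0.632]
wrist_force: [3.2, 4.9, 0.1]
finger_gap: 94.0
finger_force: 2.2
```

```bash
python3 tail.py
```

```text
10.625 [516.6 -44.5 111.3] [ 1.80e+02 -1.00e-01  3.62e+01] [3.2 4.9 0.1] [ 0.87 -0.53  0.22]
tail row 176.4534127843987 3692.0
```

Call:
jog_arm(commands=[{"dx": 0, "dy": 0, "dz": 0, "ax": 0, "ay": 0, "az": 0.25, "gripper": 0}, {"dx": 0, "dy": 0, "dz": 0, "ax": 0, "ay": 0, "az": 0.25, "gripper": 0}])

```text
clock: 10.92
eef_pos: [516.9, -44.4, 111.4]
eef_rot: [3.141, -0.002, 0.546]
wrist_force: [5.7, 5.0, -2.0]
finger_gap: 94.4
finger_force: 3.9
```

```bash
python3 tail.py
```

```text
10.925 [516.9 -44.4 111.4] [ 1.80e+02 -1.00e-01  3.13e+01] [ 5.7  5.  -2. ] [ 1.17 -1.16  0.42]
tail row 177.22529354207435 4088.0
```

The force is rising and the tail is moving the other way, so the catch is starting up the bump.

Call:
jog_arm(commands=[{"dx": 0, "dy": 0, "dz": 0, "ax": 0, "ay": 0, "az": 0.2, "gripper": 0}, {"dx": 0, "dy": 0, "dz": 0, "ax": 0, "ay": 0, "az": 0.15, "gripper": 0}])

```text
clock: 11.22
eef_pos: [516.8, -44.4, 111.3]
eef_rot: [3.141, -0.001, 0.485]
wrist_force: [4.4, 4.1, -2.1]
finger_gap: 93.9
finger_force: 2.7
```

```bash
python3 tail.py
```

```text
11.225 [516.8 -44.4 111.3] [ 1.80e+02 -1.00e-01  2.78e+01] [ 4.4  4.1 -2.1] [ 0.92 -0.77  0.28]
tail row 179.19714900484132 3718.0
```

Call:
jog_arm(commands=[{"dx": 0, "dy": 0, "dz": 0, "ax": 0, "ay": 0, "az": 0.15, "gripper": 0}, {"dx": 0, "dy": 0, "dz": 0, "ax": 0, "ay": 0, "az": 0.1, "gripper": 0}])

```text
clock: 11.52
eef_pos: [516.6, -44.7, 111.3]
eef_rot: [3.141, -0.001, 0.441]
wrist_force: [3.7, 2.4, -0.1]
finger_gap: 94.0
finger_force: 1.8
```

```bash
python3 tail.py
```

```text
11.525 [516.6 -44.7 111.3] [ 1.80e+02 -1.00e-01  2.53e+01] [ 3.7  2.4 -0.1] [ 0.68 -0.53  0.18]
tail row 179.34527948649372 3739.0
```

On the bump top (+2.8 px).

Call:
jog_arm(commands=[{"dx": 0, "dy": 0, "dz": 0, "ax": 0, "ay": 0, "az": 0.15, "gripper": 0}, {"dx": 0, "dy": 0, "dz": 0, "ax": 0, "ay": 0, "az": 0.1, "gripper": 0}])

```text
clock: 11.82
eef_pos: [516.1, -45.0, 111.1]
eef_rot: [3.141, 0.001, 0.395]
wrist_force: [0.1, 0.4, -0.2]
finger_gap: 93.9
finger_force: 0.2
```

```bash
python3 tail.py
```

```text
11.825 [516.1 -45.  111.1] [180.    0.   22.6] [ 0.1  0.4 -0.2] [-0.03  0.04  0.06]
tail row 176.16565656565658 3960.0
```

```bash
python3 tail.py; python3 tail.py
```

```text
11.875 [516.  -45.  111.1] [180.    0.   22.6] [-0.3 -0.3  0.4] [-0.    0.15 -0.03]
tail row 171.4620840152755 3666.0
11.925 [515.9 -45.  111. ] [-180.     0.    22.6] [ 0.5  0.1 -0. ] [-0.02  0.12 -0.02]
tail row 171.46746856205576 3658.0
```

It clicked: the tail swung 5.2 px, or about 13 mm, away from the tub, and the force dropped to zero. I'll back off the ribs, lift straight up and move away.

Call:
jog_arm(commands=[{"dx": 0, "dy": 0, "dz": 0, "ax": 0, "ay": 0, "az": -0.5, "gripper": 0}, {"dx": 0, "dy": 0, "dz": 0, "ax": 0, "ay": 0, "az": -0.7, "gripper": 0}, {"dx": 0, "dy": 0, "dz": 0, "ax": 0, "ay": 0, "az": -0.8, "gripper": 0}, {"dx": 0, "dy": 0, "dz": 0, "ax": 0, "ay": 0, "az": 0, "gripper": 0}, {"dx": 0, "dy": 0, "dz": -0.5, "ax": 0, "ay": 0, "az": 0, "gripper": 0}, {"dx": 0, "dy": 0, "dz": -0.8, "ax": 0, "ay": 0, "az": 0, "gripper": 0}, {"dx": 0, "dy": 0, "dz": -0.8, "ax": 0, "ay": 0, "az": 0, "gripper": 0}, {"dx": 0, "dy": 0, "dz": -0.8, "ax": 0, "ay": 0, "az": 0, "gripper": 0}, {"dx": 0, "dy": 0, "dz": -0.5, "ax": 0, "ay": 0, "az": 0, "gripper": 0}, {"dx": 0, "dy": 0, "dz": 0, "ax": 0, "ay": 0, "az": 0, "gripper": 0}])

```text
clock: 13.22
eef_pos: [516.6, -44.9, 248.1]
eef_rot: [3.14, -0.001, 0.742]
wrist_force: [-0.3, -0.4, -1.0]
finger_gap: 93.6
finger_force: 0.0
```

Call:
jog_arm(commands=[{"dx": -0.8, "dy": 0.8, "dz": 0, "ax": 0, "ay": 0, "az": 0, "gripper": 0}, {"dx": -0.8, "dy": 0.8, "dz": 0, "ax": 0, "ay": 0, "az": 0, "gripper": 0}, {"dx": -0.8, "dy": 0.8, "dz": 0, "ax": 0, "ay": 0, "az": 0, "gripper": 0}, {"dx": 0, "dy": 0, "dz": 0, "ax": 0, "ay": 0, "az": 0, "gripper": 0}, {"dx": 0, "dy": 0, "dz": 0, "ax": 0, "ay": 0, "az": 0, "gripper": 0}])

```text
clock: 13.85
eef_pos: [510.4, -180.0, 246.2]
eef_rot: [-3.14, 0.0, 0.743]
wrist_force: [0.1, -0.0, 0.6]
finger_gap: 94.3
finger_force: 0.0
```

```bash
python3 tail.py; python3 look.py end
```

```text
13.85 [ 510.4 -180.   246.2] [-179.9    0.    42.6] [ 0.1 -0.   0.6] [-0.03  0.18 -0.02]
tail row 171.45891141942369 3748.0
13.9 [ 510.6 -179.7  246.5] [-179.9    0.    42.6] [-0.41  0.24  1.45  0.    1.46  0.42] [-0.6 -0.5 -0.7] [-0.1   0.14 -0.02]
```

View pics/end.png

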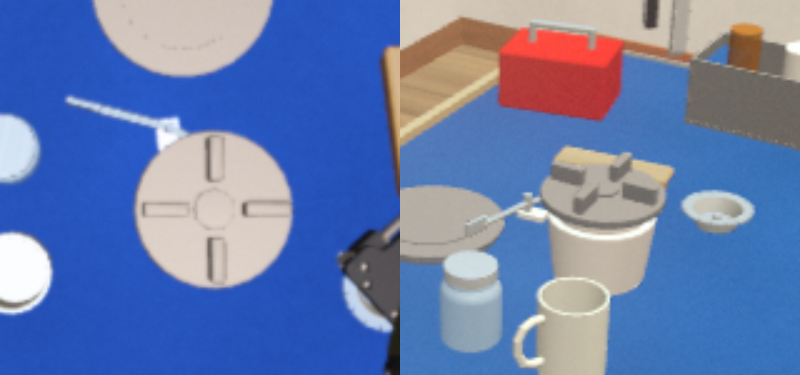

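The lid has turned about 68° and the tail end has moved from (65,115) to (68,98), away from the tub. The hand is clear and the other things haven't moved. Handing in.

```bash
python3 -c "
from cell import job;print(job.sign_off())"
```

```text
the job is handed in; nothing more can be done
None
```

The lid is turned clockwise and its catch has clicked into the notch; the hand is clear, the other things are where they were, and the job is handed in at about 14 s.

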